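Roll up the enclosure's shutter and run the mirror lift to its top stop

TASK

Roll the slatted shutter of the enclosure up by its pull until its catch holds it open. Then wind the handwheel of the mirror lift inside clockwise (seen from above) until you feel its end stop, and back it off a quarter turn so that the screw does not bind. Leave the shutter open, let go of everything and leave the other parts on the breadboard where they stand.

Things in the scene. Friction and masses are not known exactly. Their poses are not given: they have to be found in the camera images.
- station: enclosure, fixed on a black breadboard 460 x 600 x 12 mm. Origin on the table top under arc_axis, midway between the side frames; x from the shutter's front (towards the robot) to the back, y along the slats, z up. Black side frames with curved tracks at y = -191 to -172 and 172 to 191 mm, 245 mm high, clear panes; black front sill 42 mm high; clear fixed hood over the back half, radius 163 mm
- arc_axis (a point): the middle of the horizontal axis (along the station's y) round which the shutter's tracks curve, 45 mm above the table top
- shutter (a joint): roll-up angle (rad, round arc_axis) of the slatted aluminium shutter, 352 mm wide, slats at radius 185 mm, about 0.5 kg; 0 = shut, grows as its front edge goes up and over to the back. It springs back shut (2 to 6 N at the pull) until, about a quarter circle up, it snaps with 10 to 15 N at the pull over a sprung roller catch, which holds it; a solid stop lies 4 mm beyond its held place
- pull (a point): centre of the shutter's pull, a flat-sided aluminium block 28 mm wide (along the slats), 26 mm along the shutter's travel and 24 mm deep (12 mm each way from this point along the radius), standing on a short 16 mm wide stem out from the middle of the bottom rail, 14 mm clear of it and 216 mm from arc_axis. Shut, it points to the front and 9 degrees up; rolled up, up and slightly to the back
- lift: mirror lift, a leadscrew stage fixed on the breadboard inside the enclosure behind the shutter: 64 x 64 mm base plate, 74 mm high, brass handwheel on top, round 49 mm mirror upright on a carriage on its +x side (never higher than 90 mm above the breadboard). Origin: centre of its underside, z up
- wheel (a joint): angle of the lift's handwheel in rad, growing clockwise seen from above, which raises the carriage 8 mm a turn. Clockwise it ends hard when the carriage meets the stop collar, one and a quarter to two turns on from where it starts; where exactly must be felt. It turns with about 3 N at the crank and stays where it is left
- hub (a point): centre of the handwheel's top face, on its vertical axis, 104 mm above the table top. Knurled brass wheel 64 mm across and 10 mm thick, its hub nut 3 mm proud.
- crank_grip (a point): grip point on the handwheel's crank handle: an upright steel handle 12 mm across, free to spin on its pin, standing 36 mm above the wheel's top face, 24 mm from the wheel's axis; this point is on the handle's axis, 22 mm above the wheel's face (126 mm above the table top)
- carriage_top (a point): point on the upper face of the lift's carriage that meets the stop collar; it rises 8 mm for each clockwise turn of the handwheel
- stop_face (a point): lower face of the stop collar, a black 20 mm ring clamped on one of the lift's two guide rods; the carriage ends its rise against it (z of carriage_top and stop_face then equal)
- mount: bystander: brass kinematic mirror mount on a steel post, 46 mm wide, 92 mm high, beside the enclosure; origin under its foot
- post_a: bystander: stainless steel post, 25 mm across, 90 mm high, beside the enclosure; origin under its foot
- post_b: bystander: stainless steel post, 25 mm across, 70 mm high, beside the enclosure; origin under its foot
- tube: bystander: grey plastic lens tube standing on end, 34 mm across, 60 mm high, inside the enclosure; origin under it
- iris: bystander: squat black iris diaphragm, 44 mm ring on a foot, 71 mm high, inside the enclosure; origin under its foot
- driver: bystander: ball driver lying on the breadboard beside the enclosure, 110 mm long; origin under its middle
- sensor: bystander: flat black power sensor, 40 x 34 x 17 mm, beside the enclosure; origin under it

How it is judged:
On the way, in this order (a step that is already met when the one before it is completed fails the run):
1. the shutter is rolled up past its catch (value of joint shutter above 1.53 rad), for 0.2 s.
2. the handwheel has been wound to its end stop (value of joint shutter above 1.53 rad and z of carriage_top in the frame of stop_face above -0.0003 m), for 0.05 s.
At the end, for the whole second after the job is handed in: The shutter rests open behind its catch (rolled up more than 1.53 rad) and the handwheel stands a quarter turn (90 degrees, give or take 27: carriage 1.4 to 2.6 mm below the collar) anticlockwise of its end stop; both at rest and released (value of joint shutter above 1.53 rad and z of carriage_top in the frame of stop_face between -0.0026 and -0.0014 m and velocity of joint wheel between -0.1 and 0.1 rad/s and velocity of joint shutter between -0.05 and 0.05 rad/s); the robot touches nothing.
It fails at once if a bystander on the breadboard is pushed more than 25 mm or knocked over (distance of any of mount, post_a, post_b, tube, iris, driver, sensor from where it was at the start of the episode above 0.025 m or angle between any of mount, post_a, post_b, tube, iris, driver, sensor's own z axis and vertical above 0.5 rad).
It also fails if it takes over 70 s, if anything falls off the work surface, if the arm or the gripper's body presses on something with over 40 N, if the wrist force passes 120 N, or if a joint passes its speed limit or range.

ROBOT

A 6-joint arm with a two-finger parallel gripper is mounted at the origin on the work surface. World frame = base frame: x ahead of the robot, y to its left, z up, the work surface at z = 0. Lengths are in m, angles in rad, forces in N, time in s.
With the tool pointing down it reaches from about 0.3 to 0.75 m from the base axis. Payload 8.5 kg.
Tool frame: the origin (TCP) lies midway between the tips of the shut fingers; the grasp point (between the pads) lies env.pinch_z behind it (env.pinch_z is the distance from the TCP to the grasp point, in m); z points along the fingers, y is the line along which they close (so a half turn about z gives the same grasp; the last joint's range is limited). The gripper opens to 85 mm and grips with 20 to 120 N. Pads are 22 mm wide; open, the fingers measure 114 mm over their backs; the gripper's body (76 mm by 85 mm) begins 54 mm behind the grasp point. The pads swing forward as they close: fully open they stand 13 mm farther back than shut.
Start: joints at [-1.467, 0.381, 1.297, -0, 1.464, -0.215], TCP at [0.172, -0.522, 0.231] pointing down, gripper open.
Joint ranges: [-3.11, 3.11], [-0.89, 2.33], [0.22, 2.48], [-1.42, 4.56], [0.17, 2.85], [-2.88, 2.88]. Speed limits (rad/s): [2.39, 2.39, 3.14, 3.14, 3.14, 3.14].

INTERFACE

Orientations are given as a rotation vector (axis times angle).
In Python, from plant import env, imaging gives the robot as it stands.
- The arm moves only by the tool step_arm, never from a script. Its argument "commands" is a list of rows, each a list of 7 numbers: the shift along the tool's x, y, z in units of 400 mm (1.0 is 400 mm), then the turn, a rotation vector about the tool's x, y, z in units of 2 pi rad (1.0 is 2 pi rad), then the gripper's target within -1 to 1 (fully open at 1, half-way at 0, shut at -1). A call has 1 to 12 rows; each row is the pose to reach, as a shift and turn from the pose commanded when the call began, along the tool's axes at that moment, turning the shorter way round; what a row does not reach only later rows make up. A row lasts 1/8 s, in which the tool goes at most 62.5 mm and 10.7 degrees, less where a joint would pass 70% of its speed; a pose out of reach is approached as far as the arm can. A call with a number of a shift or a turn outside -1 to 1 is refused whole. A call with a gripper value outside its range is refused whole. The fingers move at their own pace and stop on an object; "force" is the grip in N (left out, the last holds). Time passes only in rows, so rows that repeat a pose let the fingers close. It gives the time, the measured TCP pose, the force, the opening and the grip force at its end, in the units of the state.
- env.sense(): the state, without advancing time (a new reading comes with each control period).
- imaging.grab_frame(name): name is "scene" or "top" or "wrist"; returns a dict with "img" (420x560x3 uint8, blue, green, red), "mtx" (3x3 intrinsics, pixels), "position" and "rotation" of the camera in the world. Camera axes: x right, y up, looking along -z (the intrinsics and any distortion apply to the point x, -y, -z); pixel columns grow to the right and rows downward; lengths in m; the calibration is good to about 2 mm. A picture is of the moment at which its call begins. There is no depth.
- env.sign_off(): hands the job in; it is judged then, once.
The state is a dict: "clock": time; "q": joint angles; "joint_vel": joint speeds; "joint_torque": joint torques, N m; "tcp_pos": TCP position; "eef_rot": TCP orientation; "contact_force": force on the tool from outside, world axes, zero at the start; "wrist_torque": the same for the moment, N m; "grip_width": opening from 0.0 (shut) to 1.0 (fully open); "grip_force": force on a finger pad.
Only numpy, scipy, OpenCV 4.12 (cv2) and the standard library are available. Lean on these libraries where they do the work, as an engineer would, in place of code of your own. Each camera call takes 0.05 s, during which the arm holds its last target. There are 200 camera calls.

## Working session

There is one attempt and no reset: what is moved stays moved. The work goes in short steps, Python scripts to look and compute and a tool call to move; the robot and the scene stay as the last step left them, time stands still between calls to the robot, and variables do not carry over. Pictures are saved under pics/ and viewed, at most 10 in all, crops included, and the job is handed in when it is done.

Besides the shell and the picture viewer there is one more tool, called after "Emit:" as a command line: name --pt "numbers of a row" for each row, then --argument value for the rest. step_arm: Moves the arm, as the interface text tells. Shifts and turns lie within -1 to 1; 1 stands for 400 mm of shift or 2 pi rad of turn. Its arguments: {"type":"object","properties":{"commands":{"type":"array"},"force":{"type":"number"}},"required":["commands"]}

```bash
ls; mkdir -p pics; python3 - <<'E'
from plant import env, imaging
import cv2, numpy as np, pickle
s=env.sense(); print({k:np.round(v,3) for k,v in s.items()}, env.pinch_z)
d={}
for n in ("scene","top","wrist"):
    f=imaging.grab_frame(n); d[n]=f
    cv2.imwrite(f"pics/{n}0.png",f["img"]); print(n,f["mtx"].round(1).tolist(),f["position"],np.round(f["rotation"],3).tolist(), [k for k in f])
pickle.dump(d,open("f0.pkl","wb"))
E
```

```text
pics
{'clock': np.float64(0.0), 'q': array([-1.467,  0.381,  1.298,  0.   ,  1.464, -0.215]), 'joint_vel': array([-0.   , -0.001, -0.001, -0.   , -0.001,  0.   ]), 'joint_torque': array([-0.0000e+00, -4.4846e+01, -2.3128e+01, -0.0000e+00,  5.0000e-03,
        0.0000e+00]), 'tcp_pos': array([ 0.172, -0.522,  0.231]), 'eef_rot': array([-3.1  , -0.498, -0.   ]), 'contact_force': array([-0.61 , -0.265, -0.386]), 'wrist_torque': array([ 0.018, -0.017, -0.057]), 'grip_force': np.float64(0.0), 'grip_width': np.float64(1.002)} 0.0187
scene [[541.7, 0.0, 274.5], [0.0, 541.7, 207.1], [0.0, 0.0, 1.0]] [ 0.18180105 -0.04093013  1.31178922] [0.267, -0.218, -1.321] ['img', 'mtx', 'position', 'rotation']
top [[437.5, 0.0, 279.7], [0.0, 437.5, 212.6], [0.0, 0.0, 1.0]] [0.43430681 0.05191545 1.16359978] [0.084, -0.129, -1.563] ['img', 'mtx', 'position', 'rotation']
wrist [[321.4, 0.0, 280.3], [0.0, 321.4, 207.4], [0.0, 0.0, 1.0]] [ 0.24179685 -0.49914569  0.37196208] [-0.255, 0.186, -1.241] ['img', 'mtx', 'position', 'rotation']
```

View pics/top0.png

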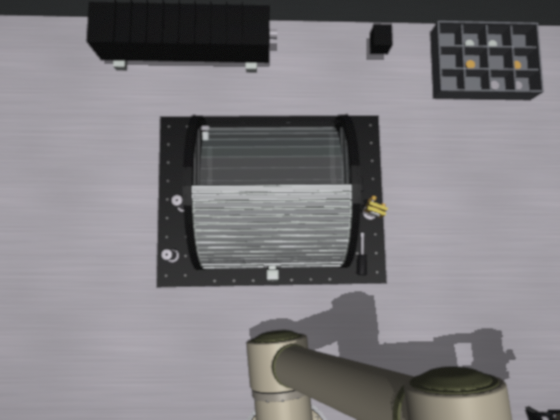

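View pics/scene0.png

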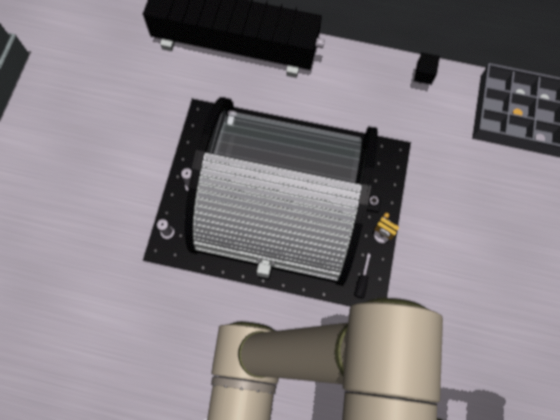

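```bash
cat > h.py <<'E'
import numpy as np, cv2
from scipy.spatial.transform import Rotation as R
def ray(f,uv):
    K=f["mtx"]; d=np.array([(uv[0]-K[0,2])/K[0,0],-(uv[1]-K[1,2])/K[1,1],-1.])
    return np.array(f["position"]),R.from_rotvec(f["rotation"]).apply(d)
def onz(f,uv,z):
    p,d=ray(f,uv); return p+d*(z-p[2])/d[2]
def proj(f,P):
    q=R.from_rotvec(f["rotation"]).inv().apply(np.array(P)-f["position"]); K=f["mtx"]
    return np.array([K[0,2]-K[0,0]*q[0]/q[2],K[1,2]+K[1,1]*q[1]/q[2]])
def tri(fa,a,fb,b):
    p,d=ray(fa,a);q,e=ray(fb,b); A=np.c_[d,-e]; t=np.linalg.lstsq(A,q-p,rcond=None)[0]
    x=p+d*t[0];y=q+e*t[1]; return (x+y)/2,np.linalg.norm(x-y)
E
python3 - <<'E'
import pickle; from h import *
d=pickle.load(open("f0.pkl","rb")); t=d["top"]; s=d["scene"]
for uv in [(160,117),(379,116),(386,286),(157,287)]: print("top",onz(t,uv,.012).round(3))
for uv in [(193,99),(410,141),(386,304),(145,261)]: print("sc",onz(s,uv,.012).round(3))
for n,f,c in (("top",t,(272,273)),("sc",s,(264,268))):
    x,y=c; g=f["img"][y-14:y+15,x-14:x+15].min(2); m=(g>170).astype(np.uint8)
    k,l,st,ce=cv2.connectedComponentsWithStats(m)
    for i in range(1,k): print(n,st[i],ce[i]+[x-14,y-14])
print("pull",tri(t,(272,273),s,(264,268)),onz(t,(272,273),.09))
# frames' tops
E
```

```text
top [0.852 0.346 0.012]
top [ 0.862 -0.254  0.012]
top [ 0.4   -0.259  0.012]
top [0.396 0.335 0.012]
sc [0.85  0.34  0.012]
sc [ 0.866 -0.251  0.012]
sc [ 0.428 -0.263  0.012]
sc [0.393 0.328 0.012]
top [12  5  6  5 24] [272.125 265.875]
top [10 12 10  8 76] [272.38157895 274.57894737]
sc [  8   7  11  13 109] [263.71559633 267.06422018]
pull (array([0.433048  , 0.0389495 , 0.06668536]), np.float64(0.0019767347056657905)) [0.43274271 0.04013373 0.09      ]
```

```bash
python3 - <<'E'
import cv2,pickle
d=pickle.load(open("f0.pkl","rb"))
a=cv2.resize(d["top"]["img"][100:300,145:400],(800,600),interpolation=cv2.INTER_CUBIC)
cv2.imwrite("pics/topc.png",a)
E
```

```text
(no output)
```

View pics/topc.png

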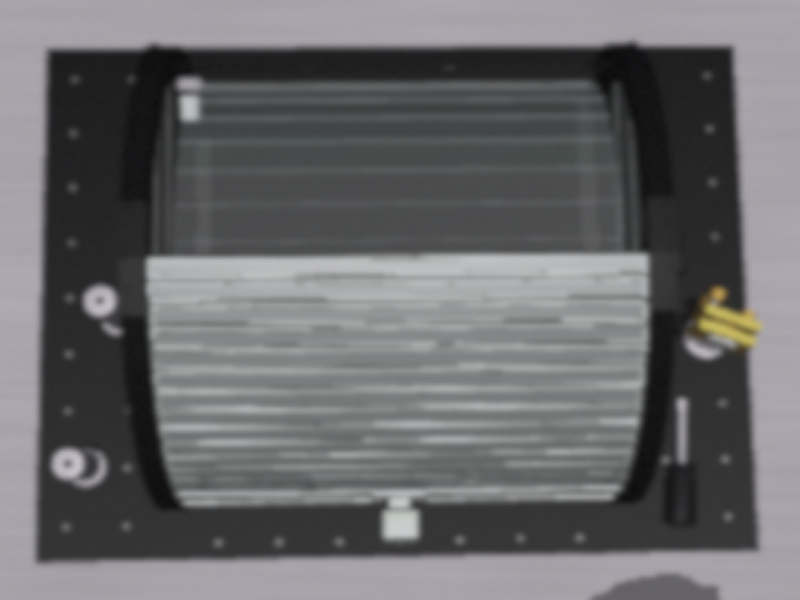

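```bash
cat >> h.py <<'E'
import json
CFG=dict(O=[.64,.04],yaw=.013)
try: CFG=json.load(open("cfg.json"))
except Exception: pass
def st(p):
    c,s=np.cos(CFG["yaw"]),np.sin(CFG["yaw"]); return np.array([CFG["O"][0]+c*p[0]-s*p[1],CFG["O"][1]+s*p[0]+c*p[1],p[2]])
def tool(tilt,turn=0):  # tool z tipped towards station +x by tilt (deg); turn (deg) about tool z
    return R.from_euler("z",CFG["yaw"])*R.from_euler("y",-tilt,degrees=True)*R.from_rotvec([np.pi,0,0])*R.from_euler("z",turn,degrees=True)
def row(s,P,Rt,g,nd=3,grasp=None):
    "P world point for TCP, or for the point `grasp` behind it"
    P=np.array(P,float)
    if grasp is not None: P=P+Rt.apply([0,0,grasp])
    R0=R.from_rotvec(s["eef_rot"]); d=R0.inv().apply(P-s["tcp_pos"])/.4; w=(R0.inv()*Rt).as_rotvec()/(2*np.pi)
    return [*d.round(nd).tolist(),*w.round(nd).tolist(),g]
E
python3 - <<'E'
import pickle; from h import *; from plant import env
d=pickle.load(open("f0.pkl","rb")); t=d["top"]
P=onz(t,(272.5,275),.085); print(P)
O=P[:2]-.213*np.array([1,.013]); O=P[:2]+.213*np.array([1,.013]); CFG.update(O=O.tolist()); json.dump(CFG,open("cfg.json","w")); print(CFG)
s=env.sense()
print(row(s,[.30,-.2,.26],tool(15),1))
E
```

```text
[0.42790384 0.03883376 0.085     ]
{'O': [0.6409038351549708, 0.041602757109948804], 'yaw': 0.013}
[0.555, -0.665, -0.072, -0.007, 0.041, 0.048, 1]
```

Emit:
step_arm --pt "0.555 -0.665 -0.072 -0.007 0.041 0.048 1" --pt "0.555 -0.665 -0.072 -0.007 0.041 0.048 1" --pt "0.555 -0.665 -0.072 -0.007 0.041 0.048 1" --pt "0.555 -0.665 -0.072 -0.007 0.041 0.048 1" --pt "0.555 -0.665 -0.072 -0.007 0.041 0.048 1" --pt "0.555 -0.665 -0.072 -0.007 0.041 0.048 1" --pt "0.555 -0.665 -0.072 -0.007 0.041 0.048 1"

```text
clock: 1.02
tcp_pos: [0.3002, -0.1981, 0.2604]
eef_rot: [3.112, 0.03, 0.408]
contact_force: [0.2, -0.4, -0.3]
grip_width: 1.0
grip_force: 0.0
```

```bash
python3 - <<'E'
from h import *; from plant import env
s=env.sense(); print(s["tcp_pos"],s["clock"])
p=st([-.213,0,.079]); Rt=tool(30); print(p)
print(row(s,p-Rt.apply([0,0,.10]),Rt,1,grasp=.0187))
E
```

```text
[ 0.30016587 -0.19808871  0.2604282 ] 1.025
[0.42792183 0.03883384 0.079     ]
[0.15, -0.588, 0.324, 0.0, 0.042, 0.001, 1]
```

Emit:
step_arm --pt "0.15 -0.588 0.324 0 0.042 0.001 1" --pt "0.15 -0.588 0.324 0 0.042 0.001 1" --pt "0.15 -0.588 0.324 0 0.042 0.001 1" --pt "0.15 -0.588 0.324 0 0.042 0.001 1" --pt "0.15 -0.588 0.324 0 0.042 0.001 1" --pt "0.15 -0.588 0.324 0 0.042 0.001 1"

```text
clock: 1.78
tcp_pos: [0.3872, 0.0394, 0.1477]
eef_rot: [-3.032, -0.027, -0.807]
contact_force: [0.1, -0.8, -0.4]
grip_width: 0.997
grip_force: 0.0
```

```bash
python3 - <<'E'
from h import *; from plant import env, imaging
f=imaging.grab_frame("wrist"); s=env.sense(); print(s["tcp_pos"],s["q"].round(2),s["clock"])
p=st([-.213,0,.079]); Rt=tool(30); print(p,proj(f,p),proj(f,st([-.213,0.014,.079])),proj(f,st([-.213,-0.014,.079])))
cv2.imwrite("pics/w1.png",f["img"])
print(row(s,p,Rt,1,grasp=.0187))
E
```

```text
[0.38764082 0.03727301 0.14853659] [-0.33  0.03  2.19  0.39  0.45  0.92] 1.825
[0.42792183 0.03883384 0.079     ] [281.82542794 212.50824547] [262.5022105  212.39312595] [301.14870833 212.62336536]
[0.001, -0.003, 0.248, 0.0, 0.0, 0.0, 1]
```

View pics/w1.png

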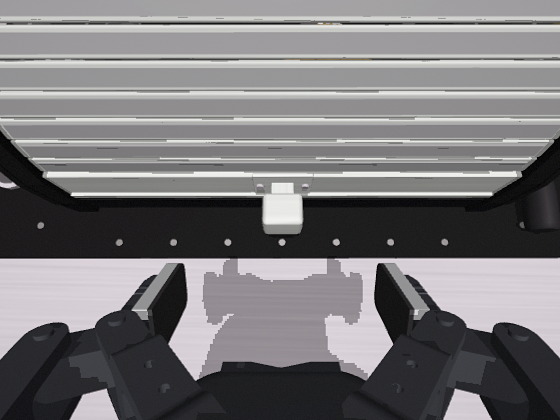

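Emit:
step_arm --pt "0.001 -0.003 0.124 0 0 0 1" --pt "0.001 -0.003 0.24 0 0 0 1" --pt "0.001 -0.003 0.24 0 0 0 1" --pt "0.001 -0.003 0.24 0 0 0 -1" --pt "0.001 -0.003 0.24 0 0 0 -1" --pt "0.001 -0.003 0.24 0 0 0 -1" --pt "0.001 -0.003 0.24 0 0 0 -1" --pt "0.001 -0.003 0.24 0 0 0 -1" --force 60

```text
clock: 2.82
tcp_pos: [0.4361, 0.0387, 0.0701]
eef_rot: [-3.025, -0.02, -0.81]
contact_force: [-1.3, 21.0, 16.7]
grip_width: 0.316
grip_force: 58.5
```

```bash
python3 - <<'E'
from h import *; from plant import env, imaging
f=imaging.grab_frame("wrist"); cv2.imwrite("pics/w2.png",f["img"]);s=env.sense(); print({k:np.round(v,3) for k,v in s.items()})
g=s["tcp_pos"]-R.from_rotvec(s["eef_rot"]).apply([0,0,.0187]); print(g, st([-.213,0,.079]))
print("half",np.linalg.norm(g-st([0,0,.045])))
# arc: angle a from shut; tilt 30->0
for k,a in enumerate(np.radians(np.arange(0,91,10))):
    b=a+np.radians(9); p=st([-.216*np.cos(b),0,.045+.216*np.sin(b)])
    print(np.degrees(a).round(),row(s,p,tool(30-30*k/9),-1,grasp=.0187))
E
```

```text
{'clock': np.float64(2.875), 'q': array([-0.275,  0.322,  2.21 ,  0.958,  0.182,  0.371]), 'joint_vel': array([ 0.001,  0.001, -0.001, -0.001,  0.   , -0.   ]), 'joint_torque': array([ -8.821, -21.246,  -9.151,  -0.698,  -4.621,  -0.291]), 'tcp_pos': array([0.436, 0.039, 0.07 ]), 'eef_rot': array([-3.025, -0.02 , -0.81 ]), 'contact_force': array([-0.695, 20.869, 16.858]), 'wrist_torque': array([ 3.172, -0.889,  1.419]), 'grip_force': np.float64(58.526), 'grip_width': np.float64(0.314)}
[0.4267608  0.03849556 0.0862606 ] [0.42792183 0.03883384 0.079     ]
half 0.21810394940327113
0.0 [-0.008, -0.0, 0.017, -0.001, -0.0, -0.0, -1]
10.0 [0.055, -0.001, -0.051, -0.001, -0.009, -0.0, -1]
20.0 [0.129, -0.001, -0.106, -0.001, -0.019, -0.0, -1]
30.0 [0.21, -0.002, -0.148, -0.001, -0.028, -0.0, -1]
40.0 [0.298, -0.002, -0.174, -0.001, -0.037, -0.0, -1]
50.0 [0.389, -0.002, -0.185, -0.001, -0.046, -0.0, -1]
60.0 [0.481, -0.002, -0.179, -0.001, -0.056, -0.0, -1]
70.0 [0.569, -0.002, -0.157, -0.001, -0.065, 0.0, -1]
80.0 [0.653, -0.002, -0.12, -0.001, -0.074, 0.0, -1]
90.0 [0.729, -0.002, -0.069, -0.001, -0.083, 0.0, -1]
```

Emit:
step_arm --pt "0.025 0 -0.016 0 -0.004 0 -1" --pt "0.055 -0.001 -0.049 0 -0.009 0 -1" --pt "0.092 -0.001 -0.078 0 -0.014 0 -1" --pt "0.129 -0.001 -0.106 0 -0.019 0 -1" --pt "0.17 -0.001 -0.128 0 -0.023 0 -1" --pt "0.21 -0.002 -0.148 0 -0.028 0 -1" --pt "0.254 -0.002 -0.162 0 -0.032 0 -1" --pt "0.298 -0.002 -0.174 0 -0.037 0 -1"

```text
clock: 3.88
tcp_pos: [0.5008, 0.04, 0.1873]
eef_rot: [-3.104, -0.017, -0.435]
contact_force: [-6.7, 16.1, -5.5]
grip_width: 0.316
grip_force: 62.9
```

```bash
cat > arc.py <<'E'
from h import *; from plant import env
s=env.sense(); print({k:np.round(s[k],3).tolist() for k in ("q","tcp_pos","contact_force","wrist_torque","grip_width","grip_force")})
g=s["tcp_pos"]-R.from_rotvec(s["eef_rot"]).apply([0,0,.0187]); A=st([0,0,.045]); v=g-A
print("r",np.linalg.norm(v[[0,2]]),"roll deg",np.degrees(np.arctan2(v[2],-v[0]))-9)
import sys
a0,a1,n,t0,t1=map(float,sys.argv[1:6]); rr=float(sys.argv[6]) if len(sys.argv)>6 else .216
for a,t in zip(np.linspace(a0,a1,int(n)),np.linspace(t0,t1,int(n))):
    b=np.radians(a+9); print(round(a,1),row(s,st([-rr*np.cos(b),0,.045+rr*np.sin(b)]),tool(t),-1,grasp=.0187))
E
python3 arc.py 45 90 10 15 0
```

```text
{'q': [-0.188, 0.229, 1.696, 0.074, 0.946, 1.337], 'tcp_pos': [0.501, 0.04, 0.187], 'contact_force': [-6.698, 16.067, -5.483], 'wrist_torque': [2.294, 2.07, 0.822], 'grip_width': 0.316, 'grip_force': 62.877}
r 0.21630083620180612 roll deg 38.81009414491868
45.0 [0.053, 0.0, -0.022, -0.001, -0.003, -0.0, -1]
50.0 [0.097, 0.0, -0.036, -0.001, -0.007, -0.0, -1]
55.0 [0.141, -0.0, -0.047, -0.001, -0.012, -0.0, -1]
60.0 [0.187, -0.0, -0.053, -0.001, -0.017, -0.0, -1]
65.0 [0.232, -0.0, -0.055, -0.001, -0.021, -0.0, -1]
70.0 [0.278, -0.001, -0.054, -0.001, -0.026, -0.0, -1]
75.0 [0.324, -0.001, -0.048, -0.001, -0.03, -0.0, -1]
80.0 [0.368, -0.001, -0.038, -0.001, -0.035, -0.0, -1]
85.0 [0.412, -0.001, -0.024, -0.001, -0.04, -0.0, -1]
90.0 [0.454, -0.001, -0.006, -0.001, -0.044, -0.0, -1]
```

Emit:
step_arm --pt "0.053 -0.002 -0.022 0 -0.003 0 -1" --pt "0.097 -0.004 -0.036 0 -0.007 0 -1" --pt "0.141 -0.004 -0.047 0 -0.012 0 -1" --pt "0.187 -0.004 -0.053 0 -0.017 0 -1" --pt "0.232 -0.004 -0.055 0 -0.021 0 -1" --pt "0.278 -0.004 -0.054 0 -0.026 0 -1" --pt "0.324 -0.004 -0.048 0 -0.03 0 -1" --pt "0.368 -0.004 -0.038 0 -0.035 0 -1" --pt "0.368 -0.004 -0.038 0 -0.035 0 -1"

```text
clock: 5.0
tcp_pos: [0.6406, 0.0426, 0.2434]
eef_rot: [-3.135, -0.018, -0.099]
contact_force: [-5.0, 10.8, -5.9]
grip_width: 0.309
grip_force: 60.4
```

```bash
python3 arc.py 80 92 7 2 0
```

```text
{'q': [-0.123, 0.511, 1.047, 0.013, 1.522, 1.436], 'tcp_pos': [0.641, 0.043, 0.243], 'contact_force': [-4.976, 10.754, -5.948], 'wrist_torque': [1.497, 1.168, -0.12], 'grip_width': 0.309, 'grip_force': 60.428}
r 0.21706235834653337 roll deg 80.60417058082533
80.0 [-0.007, 0.003, 0.002, -0.001, -0.005, -0.0, -1]
82.0 [0.011, 0.003, 0.004, -0.001, -0.005, -0.0, -1]
84.0 [0.03, 0.003, 0.005, -0.001, -0.006, -0.0, -1]
86.0 [0.048, 0.003, 0.008, -0.001, -0.007, -0.0, -1]
88.0 [0.067, 0.003, 0.011, -0.001, -0.008, -0.0, -1]
90.0 [0.085, 0.003, 0.015, -0.001, -0.009, -0.0, -1]
92.0 [0.103, 0.003, 0.019, -0.001, -0.01, -0.0, -1]
```

Emit:
step_arm --pt "0.011 0 0.004 0 -0.005 0 -1" --pt "0.03 0 0.005 0 -0.006 0 -1" --pt "0.048 0 0.008 0 -0.007 0 -1" --pt "0.067 0 0.011 0 -0.008 0 -1" --pt "0.076 0 0.013 0 -0.009 0 -1" --pt "0.076 0 0.013 0 -0.009 0 -1"

```text
clock: 5.75
tcp_pos: [0.6687, 0.0432, 0.2419]
eef_rot: [-3.137, -0.02, -0.005]
contact_force: [-14.9, 10.1, 2.0]
grip_width: 0.312
grip_force: 61.0
```

```bash
python3 arc.py 89 95 4 0 0
```

```text
{'q': [-0.114, 0.595, 0.898, 0.005, 1.646, 1.445], 'tcp_pos': [0.669, 0.043, 0.242], 'contact_force': [-14.935, 10.09, 2.049], 'wrist_torque': [1.561, 2.941, 0.051], 'grip_width': 0.312, 'grip_force': 60.974}
r 0.2174139532052846 roll deg 88.3302135364769
89.0 [0.006, 0.003, 0.004, -0.001, -0.001, -0.0, -1]
91.0 [0.024, 0.003, 0.007, -0.001, -0.001, -0.0, -1]
93.0 [0.043, 0.003, 0.011, -0.001, -0.001, -0.0, -1]
95.0 [0.061, 0.003, 0.015, -0.001, -0.001, -0.0, -1]
```

Emit:
step_arm --pt "0.008 0 0.003 0 -0.001 0 -1" --pt "0.016 0 0.005 0 -0.001 0 -1" --pt "0.016 0 0.005 0 -0.001 0 -1"

```text
clock: 6.12
tcp_pos: [0.6769, 0.0434, 0.2408]
eef_rot: [-3.137, -0.019, -0.005]
contact_force: [-5.2, 10.6, 3.1]
grip_width: 0.314
grip_force: 59.9
```

```bash
python3 arc.py 89 95 4 0 0
```

```text
{'q': [-0.112, 0.612, 0.87, 0.005, 1.657, 1.447], 'tcp_pos': [0.677, 0.043, 0.241], 'contact_force': [-5.213, 10.596, 3.068], 'wrist_torque': [1.663, 1.198, 0.059], 'grip_width': 0.314, 'grip_force': 59.947}
r 0.2174486054233632 roll deg 90.51236741911421
89.0 [-0.015, 0.003, 0.001, -0.001, -0.001, -0.0, -1]
91.0 [0.004, 0.003, 0.004, -0.001, -0.001, -0.0, -1]
93.0 [0.022, 0.003, 0.008, -0.001, -0.001, -0.0, -1]
95.0 [0.041, 0.003, 0.012, -0.001, -0.001, -0.0, -1]
```

Emit:
step_arm --pt "0.008 0 0.004 0 0 0 -1" --pt "0.012 0 0.005 0 0 0 -1" --pt "0.012 0 0.005 0 0 0 -1"

```text
clock: 6.5
tcp_pos: [0.6824, 0.0434, 0.2398]
eef_rot: [-3.137, -0.02, -0.01]
contact_force: [-4.1, 11.0, 6.6]
grip_width: 0.313
grip_force: 60.3
```

```bash
python3 arc.py 89 95 4 0 0
```

```text
{'q': [-0.111, 0.622, 0.854, 0.005, 1.66, 1.448], 'tcp_pos': [0.682, 0.043, 0.24], 'contact_force': [-4.073, 10.959, 6.617], 'wrist_torque': [1.687, 1.289, -0.061], 'grip_width': 0.313, 'grip_force': 60.337}
r 0.21748363329930934 roll deg 91.95978194426844
89.0 [-0.029, 0.003, -0.001, -0.001, -0.001, -0.0, -1]
91.0 [-0.01, 0.003, 0.002, -0.001, -0.001, -0.0, -1]
93.0 [0.009, 0.003, 0.006, -0.001, -0.001, -0.0, -1]
95.0 [0.027, 0.003, 0.01, -0.001, -0.001, -0.0, -1]
```

Emit:
step_arm --pt "0.008 0 0.004 0 0 0 -1" --pt "0.014 0 0.004 0 0 0 -1" --pt "0.014 0 0.004 0 0 0 -1"

```text
clock: 6.88
tcp_pos: [0.6887, 0.0436, 0.2385]
eef_rot: [-3.137, -0.02, -0.013]
contact_force: [-0.2, 12.0, 6.3]
grip_width: 0.315
grip_force: 60.2
```

```bash
python3 arc.py 89 95 4 0 0
```

```text
{'q': [-0.11, 0.634, 0.835, 0.005, 1.665, 1.449], 'tcp_pos': [0.689, 0.044, 0.239], 'contact_force': [-0.224, 12.031, 6.331], 'wrist_torque': [1.785, 0.614, -0.01], 'grip_width': 0.315, 'grip_force': 60.203}
r 0.2175084589718457 roll deg 93.653885218665
89.0 [-0.044, 0.003, -0.005, -0.001, -0.001, -0.0, -1]
91.0 [-0.026, 0.003, -0.001, -0.001, -0.001, -0.0, -1]
93.0 [-0.007, 0.003, 0.002, -0.001, -0.001, -0.0, -1]
95.0 [0.011, 0.003, 0.007, -0.001, -0.001, -0.0, -1]
```

Emit:
step_arm --pt "0 0 0 0 0 0 1" --pt "0 0 0 0 0 0 1" --pt "0 0 0 0 0 0 1" --pt "0 0 -0.1 0 0 0 1" --pt "0 0 -0.22 0 0 0 1" --pt "-0.15 0 -0.3 0 0 0 1" --pt "-0.3 0 -0.4 0 0 0 1" --pt "-0.45 0 -0.4 0 0 0 1" --pt "-0.45 0 -0.4 0 0 0 1"

```text
clock: 8.0
tcp_pos: [0.5051, 0.0391, 0.3973]
eef_rot: [-3.141, -0.016, -0.015]
contact_force: [2.2, -1.6, 1.0]
grip_width: 0.999
grip_force: 0.0
```

```bash
python3 - <<'E'
from h import *; from plant import env, imaging; import pickle
f=imaging.grab_frame("wrist"); t=imaging.grab_frame("top"); s=env.sense(); print(s["tcp_pos"],s["contact_force"].round(1),s["clock"])
pickle.dump((f,t),open("f1.pkl","wb")); cv2.imwrite("pics/w3.png",f["img"]); cv2.imwrite("pics/t3.png",cv2.resize(t["img"][90:300,140:420],(800,600),interpolation=cv2.INTER_CUBIC))
for b in (9+90,9+93): print("pull proj",proj(f,st([-.216*np.cos(np.radians(b)),0,.045+.216*np.sin(np.radians(b))])))
E
```

```text
[0.50750392 0.03878601 0.3963258 ] [0.6 0.5 0.3] 8.1
pull proj [278.6345507  -22.75322265]
pull proj [278.60443625 -38.88762622]
```

View pics/w3.png

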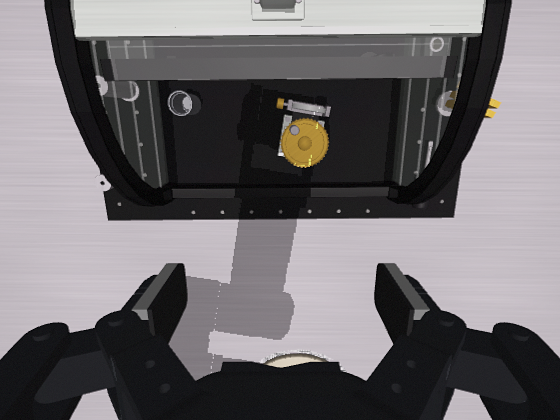

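```bash
python3 - <<'E'
from h import *; import pickle; from plant import env
f,t=pickle.load(open("f1.pkl","rb")); im=f["img"]
h=cv2.cvtColor(im,cv2.COLOR_BGR2HSV); m=cv2.inRange(h,(12,90,60),(35,255,255)); m[:, :270]=0; m[:,340:]=0; m[:112]=0
c=max(cv2.findContours(m,0,1)[0],key=cv2.contourArea); (u,v),r=cv2.minEnclosingCircle(c); print(u,v,r)
H=onz(f,(u,v),.104); print("hub",H,"radius mm",1e3*np.linalg.norm(onz(f,(u+r,v),.104)-H))
# crank: low saturation inside wheel
y0,x0=int(v-r)-3,int(u-r)-3; n=int(2*r)+6
sat=h[y0:y0+n,x0:x0+n,1]; cm=np.zeros(m.shape,np.uint8); cm[y0:y0+n,x0:x0+n]=(sat<90)
cv2.circle(k:=np.zeros_like(m),(int(u),int(v)),int(r)-2,255,-1); cm&=k//255
kk,l,stt,ce=cv2.connectedComponentsWithStats(cm)
for i in range(1,kk): print(stt[i],ce[i])
p=onz(f,(294.5,130),.140); print("crank@140",p,"r",np.linalg.norm((p-H)[:2]))
c,s=np.cos(CFG["yaw"]),np.sin(CFG["yaw"]); d=H[:2]-CFG["O"]; print("hub station",[c*d[0]+s*d[1],-s*d[0]+c*d[1]])
cv2.imwrite("pics/cr.png",cv2.resize(im[80:180,220:350],(780,600),interpolation=cv2.INTER_CUBIC))
E
```

```text
303.52911376953125 142.0856170654297 25.2177734375
hub [0.53985739 0.00828968 0.104     ] radius mm 33.58278539209532
[288 125   1   1   1] [288. 125.]
[289 125  10  10  75] [293.85333333 129.48      ]
[285 127   2   2   2] [285.5 127.5]
[282 130   3   5   5] [282.8 132. ]
[281 137   1   2   2] [281.  137.5]
[280 142   1   1   1] [280. 142.]
[283 153   1   1   1] [283. 153.]
crank@140 [0.55715745 0.02225982 0.14      ] r 0.022236386519220795
hub station [np.float64(-0.10147096442333234), np.float64(-0.03199669108508293)]
```

View pics/cr.png

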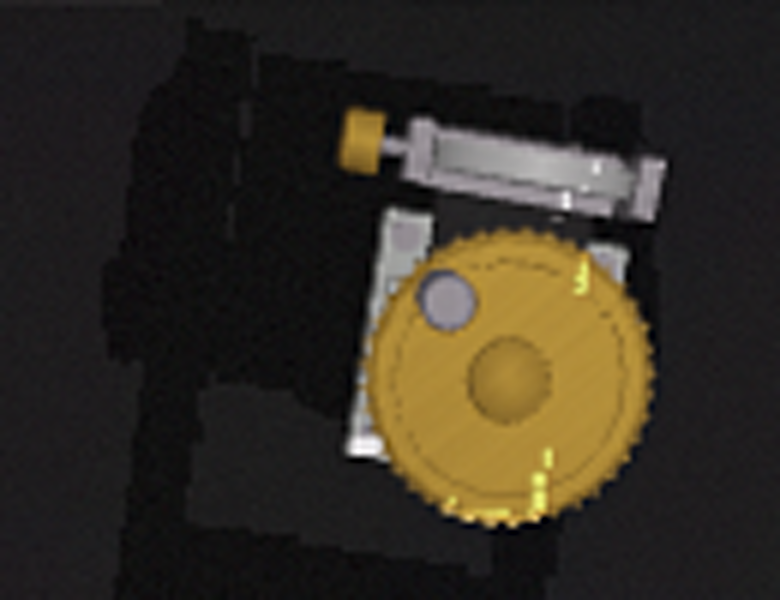

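```bash
cat > cr.py <<'E'
from h import *
HUB=np.array([.5388,.0063]); 
def cpt(a,z=.129,r=.0243): return np.array([HUB[0]+r*np.cos(np.radians(a)),HUB[1]+r*np.sin(np.radians(a)),z])
E
python3 - <<'E'
from cr import *; import pickle; from plant import env
f,t=pickle.load(open("f1.pkl","rb"))
print(onz(f,(305,143),.104),onz(f,(294.5,130),.14))
s=env.sense(); print(s["tcp_pos"])
for z in (.18,.129): print(row(s,cpt(41,z),tool(0),1,grasp=.0187))
E
```

```text
[0.53868172 0.00629124 0.104     ] [0.55715745 0.02225982 0.14      ]
[0.50750392 0.03878601 0.3963258 ]
[0.119, 0.043, 0.589, -0.0, -0.001, -0.0, 1]
[0.117, 0.043, 0.716, -0.0, -0.001, -0.0, 1]
```

Emit:
step_arm --pt "0.05 0.02 0.15 0 -0.001 0 1" --pt "0.118 0.043 0.3 0 -0.001 0 1" --pt "0.118 0.043 0.45 0 -0.001 0 1" --pt "0.118 0.043 0.58 0 -0.001 0 1" --pt "0.118 0.043 0.65 0 -0.001 0 1" --pt "0.117 0.043 0.714 0 -0.001 0 1" --pt "0.117 0.043 0.714 0 -0.001 0 1"

```text
clock: 8.98
tcp_pos: [0.5572, 0.0224, 0.1075]
eef_rot: [-3.14, -0.017, 0.007]
contact_force: [-0.2, -0.2, -0.4]
grip_width: 1.001
grip_force: 0.0
```

```bash
python3 - <<'E'
from cr import *; from plant import env, imaging
f=imaging.grab_frame("wrist"); s=env.sense(); print(s["tcp_pos"],s["contact_force"].round(1),proj(f,cpt(41,.14)),proj(f,cpt(41,.104)))
cv2.imwrite("pics/w4.png",f["img"])
E
```

```text
[0.5578245  0.02231456 0.1091054 ] [0.3 0.1 0.6] [279.94829603 306.15734252] [280.13288024 263.4898871 ]
```

View pics/w4.png

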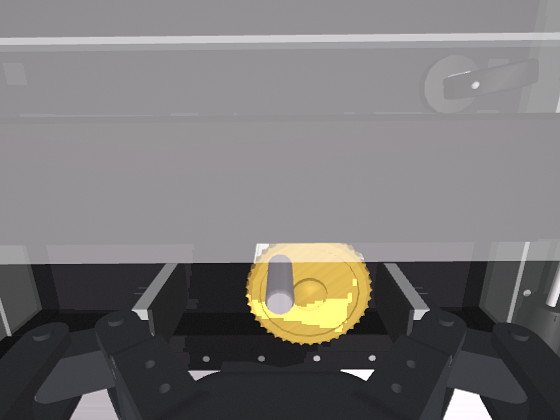

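Emit:
step_arm --pt "0 0 -0.004 0 0 0 -1" --pt "0 0 -0.004 0 0 0 -1" --pt "0 0 -0.004 0 0 0 -1" --pt "0 0 -0.004 0 0 0 -1" --pt "0 0 -0.004 0 0 0 -1" --pt "0 0 -0.004 0 0 0 -1" --pt "0 0 -0.004 0 0 0 -1" --force 40

```text
clock: 9.9
tcp_pos: [0.5573, 0.0227, 0.1121]
eef_rot: [-3.141, -0.017, -0.002]
contact_force: [-1.0, 1.7, 5.2]
grip_width: 0.125
grip_force: 39.1
```

```bash
cat > wind.py <<'E'
import sys; from cr import *; from plant import env
P=[];F=[];
s=env.sense(); p=s["tcp_pos"]; 
v=p[:2]-HUB; a=np.degrees(np.arctan2(v[1],v[0])); print("tcp",p.round(4),"ang",a.round(1),"r",np.linalg.norm(v).round(4),"F",s["contact_force"].round(1),"T",s["wrist_torque"].round(2),"grip",round(float(s["grip_width"]),3),s["grip_force"].round(0),s["clock"])
a0=float(sys.argv[1]); st_=float(sys.argv[2]); n=int(sys.argv[3]); z0=float(sys.argv[4]) if len(sys.argv)>4 else .111
# displacement relative to commanded angle a0
c0=cpt(a0)
R0=R.from_rotvec(s["eef_rot"])
print(json.dumps([[*(R0.inv().apply((cpt(a0+st_*(k+1))-c0)*[1,1,0])/.4).round(3).tolist(),0,0,0,-1] for k in range(n)]))
E
python3 wind.py 41 -18 12
```

```text
Traceback (most recent call last):
  File "wind.py", line 4, in <module>
    v=p[:2]-HUB; a=np.degrees(np.arctan2(v[1],v[0])); print("tcp",p.round(4),"ang",a.round(1),"r",np.linalg.norm(v).round(4),"F",s["contact_force"].round(1),"T",s["wrist_torque"].round(2),"grip",round(float(s["grip_width"]),3),s["grip_force"].round(0),s["clock"])
                                                                                                                                                                                                                                   ^^^^^^^^^^^^^^^^^^^^^
AttributeError: 'float' object has no attribute 'round'
```

```bash
sed -i 's/s\["grip_force"\].round(0)/round(float(s["grip_force"]))/' wind.py; python3 wind.py 41 -20 12
```

```text
tcp [0.5573 0.0227 0.1121] ang 41.5 r 0.0247 F [-1.   1.7  5.2] T [0.27 0.09 0.01] grip 0.125 39 9.9
[[0.011, 0.018, -0.0, 0, 0, 0, -1], [0.014, 0.039, -0.0, 0, 0, 0, -1], [0.011, 0.06, -0.0, 0, 0, 0, -1], [0.001, 0.078, -0.0, 0, 0, 0, -1], [-0.016, 0.092, -0.0, 0, 0, 0, -1], [-0.035, 0.099, -0.0, 0, 0, 0, -1], [-0.056, 0.099, -0.0, 0, 0, 0, -1], [-0.076, 0.092, -0.0, 0, 0, 0, -1], [-0.093, 0.079, -0.0, 0, 0, 0, -1], [-0.103, 0.061, -0.0, 0, 0, 0, -1], [-0.107, 0.04, -0.0, 0, 0, 0, -1], [-0.104, 0.019, -0.0, 0, 0, 0, -1]]
```

Emit:
step_arm --pt "0.011 0.018 0 0 0 0 -1" --pt "0.014 0.039 0 0 0 0 -1" --pt "0.011 0.06 0 0 0 0 -1" --pt "0.001 0.078 0 0 0 0 -1" --pt "-0.016 0.092 0 0 0 0 -1" --pt "-0.035 0.099 0 0 0 0 -1" --pt "-0.056 0.099 0 0 0 0 -1" --pt "-0.076 0.092 0 0 0 0 -1" --pt "-0.093 0.079 0 0 0 0 -1" --pt "-0.103 0.061 0 0 0 0 -1" --pt "-0.107 0.04 0 0 0 0 -1" --pt "-0.104 0.019 0 0 0 0 -1"

```text
clock: 11.4
tcp_pos: [0.5157, 0.0144, 0.1121]
eef_rot: [3.141, 0.017, 0.002]
contact_force: [2.6, -4.4, 4.4]
grip_width: 0.124
grip_force: 39.6
```

```bash
python3 wind.py 161 -15 11
```

```text
tcp [0.5157 0.0144 0.1121] ang 160.8 r 0.0245 F [ 2.6 -4.4  4.4] T [-0.74 -0.43  0.01] grip 0.124 40 11.4
[[0.007, -0.014, 0.0, 0, 0, 0, -1], [0.018, -0.026, 0.0, 0, 0, 0, -1], [0.031, -0.034, 0.0, 0, 0, 0, -1], [0.046, -0.039, 0.0, 0, 0, 0, -1], [0.062, -0.04, 0.0, 0, 0, 0, -1], [0.078, -0.037, 0.0, 0, 0, 0, -1], [0.092, -0.03, 0.0, 0, 0, 0, -1], [0.103, -0.019, 0.0, 0, 0, 0, -1], [0.112, -0.006, 0.0, 0, 0, 0, -1], [0.117, 0.009, 0.0, 0, 0, 0, -1], [0.118, 0.025, 0.0, 0, 0, 0, -1]]
```

Emit:
step_arm --pt "0.007 -0.014 0 0 0 0 -1" --pt "0.018 -0.026 0 0 0 0 -1" --pt "0.031 -0.034 0 0 0 0 -1" --pt "0.046 -0.039 0 0 0 0 -1" --pt "0.062 -0.04 0 0 0 0 -1" --pt "0.078 -0.037 0 0 0 0 -1" --pt "0.092 -0.03 0 0 0 0 -1" --pt "0.103 -0.019 0 0 0 0 -1" --pt "0.112 -0.006 0 0 0 0 -1" --pt "0.117 0.009 0 0 0 0 -1" --pt "0.118 0.025 0 0 0 0 -1"

```text
clock: 12.78
tcp_pos: [0.5627, 0.0059, 0.112]
eef_rot: [-3.139, -0.018, -0.0]
contact_force: [-3.2, 3.5, 8.4]
grip_width: 0.122
grip_force: 40.1
```

```bash
python3 wind.py -4 -10 12
```

```text
tcp [0.5627 0.0059 0.112 ] ang -1.0 r 0.0239 F [-3.2  3.5  8.4] T [0.49 0.43 0.04] grip 0.122 40 12.775
[[-0.002, 0.01, -0.0, 0, 0, 0, -1], [-0.005, 0.02, -0.0, 0, 0, 0, -1], [-0.011, 0.03, -0.0, 0, 0, 0, -1], [-0.017, 0.038, -0.0, 0, 0, 0, -1], [-0.025, 0.045, -0.0, 0, 0, 0, -1], [-0.035, 0.05, -0.0, 0, 0, 0, -1], [-0.044, 0.054, -0.0, 0, 0, 0, -1], [-0.055, 0.056, -0.0, 0, 0, 0, -1], [-0.065, 0.056, -0.0, 0, 0, 0, -1], [-0.076, 0.054, -0.0, 0, 0, 0, -1], [-0.086, 0.05, -0.0, 0, 0, 0, -1], [-0.095, 0.045, -0.0, 0, 0, 0, -1]]
```

Emit:
step_arm --pt "-0.002 0.01 0 0 0 0 -1" --pt "-0.005 0.02 0 0 0 0 -1" --pt "-0.011 0.03 0 0 0 0 -1" --pt "-0.017 0.038 0 0 0 0 -1" --pt "-0.025 0.045 0 0 0 0 -1" --pt "-0.035 0.05 0 0 0 0 -1" --pt "-0.044 0.054 0 0 0 0 -1"

```text
clock: 13.65
tcp_pos: [0.5457, -0.0157, 0.112]
eef_rot: [-3.139, -0.017, -0.002]
contact_force: [2.4, 6.3, 6.1]
grip_width: 0.125
grip_force: 40.0
```

```bash
python3 wind.py -74 -10 6
```

```text
tcp [ 0.5457 -0.0157  0.112 ] ang -72.6 r 0.023 F [2.4 6.3 6.1] T [ 0.94 -0.23 -0.06] grip 0.125 40 13.65
[[-0.01, 0.002, -0.0, 0, 0, 0, -1], [-0.021, 0.002, -0.0, 0, 0, 0, -1], [-0.031, 0.0, -0.0, 0, 0, 0, -1], [-0.041, -0.003, -0.0, 0, 0, 0, -1], [-0.051, -0.009, -0.0, 0, 0, 0, -1], [-0.059, -0.015, -0.0, 0, 0, 0, -1]]
```

Emit:
step_arm --pt "-0.01 0.002 0 0 0 0 -1" --pt "-0.021 0.002 0 0 0 0 -1" --pt "-0.031 0 0 0 0 0 -1" --pt "-0.041 -0.003 0 0 0 0 -1"

```text
clock: 14.15
tcp_pos: [0.5298, -0.015, 0.112]
eef_rot: [-3.14, -0.017, -0.005]
contact_force: [5.2, 4.9, 4.0]
grip_width: 0.121
grip_force: 39.8
```

```bash
python3 wind.py -114 -10 6
```

```text
tcp [ 0.5298 -0.015   0.112 ] ang -112.8 r 0.0231 F [5.2 4.9 4. ] T [ 0.8  -0.85 -0.02] grip 0.121 40 14.15
[[-0.009, -0.005, -0.0, 0, 0, 0, -1], [-0.017, -0.012, -0.0, 0, 0, 0, -1], [-0.024, -0.02, -0.0, 0, 0, 0, -1], [-0.03, -0.029, -0.0, 0, 0, 0, -1], [-0.033, -0.039, -0.0, 0, 0, 0, -1], [-0.035, -0.05, -0.0, 0, 0, 0, -1]]
```

Emit:
step_arm --pt "-0.009 -0.005 0 0 0 0 -1" --pt "-0.017 -0.012 0 0 0 0 -1" --pt "-0.024 -0.02 0 0 0 0 -1" --pt "-0.03 -0.029 0 0 0 0 -1"

```text
clock: 14.65
tcp_pos: [0.5177, -0.0043, 0.112]
eef_rot: [-3.141, -0.017, -0.004]
contact_force: [4.9, -0.6, 4.2]
grip_width: 0.125
grip_force: 39.7
```

```bash
python3 wind.py -154 -10 6
```

```text
tcp [ 0.5177 -0.0043  0.112 ] ang -153.2 r 0.0236 F [ 4.9 -0.6  4.2] T [-0.06 -0.94  0.01] grip 0.125 40 14.65
[[-0.004, -0.01, -0.0, 0, 0, 0, -1], [-0.006, -0.02, -0.0, 0, 0, 0, -1], [-0.006, -0.031, -0.0, 0, 0, 0, -1], [-0.004, -0.041, -0.0, 0, 0, 0, -1], [-0.0, -0.051, 0.0, 0, 0, 0, -1], [0.005, -0.061, 0.0, 0, 0, 0, -1]]
```

Emit:
step_arm --pt "-0.004 -0.01 0 0 0 0 -1" --pt "-0.006 -0.02 0 0 0 0 -1" --pt "-0.006 -0.031 0 0 0 0 -1" --pt "-0.004 -0.041 0 0 0 0 -1"

```text
clock: 15.15
tcp_pos: [0.5151, 0.006, 0.1121]
eef_rot: [3.129, 0.019, -0.001]
contact_force: [-7.0, -49.1, 6.1]
grip_width: 0.125
grip_force: 41.7
```

```bash
python3 wind.py -194 -10 6
```

```text
tcp [0.5151 0.006  0.1121] ang -179.3 r 0.0237 F [ -7.  -49.1   6.1] T [-8.    1.21 -0.1 ] grip 0.125 42 15.15
[[0.004, -0.01, -0.0, 0, 0, 0, -1], [0.009, -0.019, -0.0, 0, 0, 0, -1], [0.016, -0.027, -0.0, 0, 0, 0, -1], [0.024, -0.034, -0.0, 0, 0, 0, -1], [0.033, -0.04, -0.001, 0, 0, 0, -1], [0.043, -0.043, -0.001, 0, 0, 0, -1]]
```

```bash
python3 wind.py -194 8.75 12
python3 - <<'E'
import numpy as np
from scipy.optimize import least_squares
p=np.array([(.5573,.0227),(.5157,.0144),(.5627,.0059),(.5457,-.0157),(.5298,-.015),(.5177,-.0043)])
r=least_squares(lambda h:np.hypot(*(p-h).T)-.024,[.539,.007]); h=r.x; print(h,r.fun, np.degrees(np.arctan2(.006-h[1],.5151-h[0])))
E
```

```text
tcp [0.5151 0.006  0.1121] ang -179.3 r 0.0237 F [ -7.  -49.1   6.1] T [-8.    1.21 -0.1 ] grip 0.125 42 15.15
[[-0.002, 0.009, 0.0, 0, 0, 0, -1], [-0.002, 0.018, 0.0, 0, 0, 0, -1], [-0.001, 0.028, 0.0, 0, 0, 0, -1], [0.002, 0.036, 0.0, 0, 0, 0, -1], [0.006, 0.045, 0.001, 0, 0, 0, -1], [0.011, 0.053, 0.001, 0, 0, 0, -1], [0.017, 0.06, 0.001, 0, 0, 0, -1], [0.024, 0.065, 0.001, 0, 0, 0, -1], [0.032, 0.07, 0.001, 0, 0, 0, -1], [0.041, 0.073, 0.001, 0, 0, 0, -1], [0.05, 0.075, 0.001, 0, 0, 0, -1], [0.059, 0.076, 0.001, 0, 0, 0, -1]]
[0.53872577 0.00732039] [1.15027322e-04 8.95599875e-05 1.62714715e-05 5.36523179e-05
 3.89074965e-05 2.32460811e-05] -176.80120190494557
```

Emit:
step_arm --pt "-0.002 0.009 0 0 0 0 -1" --pt "-0.002 0.018 0 0 0 0 -1" --pt "-0.001 0.028 0 0 0 0 -1" --pt "0.002 0.036 0 0 0 0 -1" --pt "0.006 0.045 0 0 0 0 -1" --pt "0.011 0.053 0 0 0 0 -1" --pt "0.017 0.06 0 0 0 0 -1" --pt "0.024 0.065 0 0 0 0 -1" --pt "0.032 0.07 0 0 0 0 -1" --pt "0.041 0.073 0 0 0 0 -1" --pt "0.05 0.074 0 0 0 0 -1" --pt "0.062 0.074 0 0 0 0 -1"

```text
clock: 16.65
tcp_pos: [0.5394, -0.0166, 0.112]
eef_rot: [-3.14, -0.018, 0.003]
contact_force: [-3.1, 2.5, 11.2]
grip_width: 0.124
grip_force: 41.3
```

```bash
python3 wind.py -86 5 2
```

```text
tcp [ 0.5394 -0.0166  0.112 ] ang -88.5 r 0.0229 F [-3.1  2.5 11.2] T [0.4  0.51 0.03] grip 0.124 41 16.65
[[0.005, -0.001, -0.0, 0, 0, 0, -1], [0.01, -0.002, -0.0, 0, 0, 0, -1]]
```

Emit:
step_arm --pt "0.001 0 0 0 0 0 1" --pt "0.001 0 0 0 0 0 1" --pt "0.001 0 0 0 0 0 1" --pt "0.001 0 0 0 0 0 1" --pt "0 0 -0.1 0 0 0 1" --pt "0 0 -0.25 0 0 0 1" --pt "-0.08 -0.07 -0.4 0 0 0 1" --pt "-0.08 -0.07 -0.55 0 0 0 1" --pt "-0.08 -0.07 -0.71 0 0 0 1" --pt "-0.08 -0.07 -0.71 0 0 0 1" --pt "-0.08 -0.07 -0.71 0 0 0 1"

```text
clock: 18.02
tcp_pos: [0.5078, 0.0101, 0.3951]
eef_rot: [-3.141, -0.017, -0.0]
contact_force: [0.2, -0.5, -0.4]
grip_width: 1.001
grip_force: 0.0
```

```bash
python3 - <<'E'
from cr import *; from plant import env, imaging
f=imaging.grab_frame("wrist"); s=env.sense(); print(s["tcp_pos"],s["contact_force"].round(1),s["clock"],s["joint_vel"].round(3))
print(proj(f,[.5387,.0073,.104]),proj(f,[.5394,-.0167,.14])); cv2.imwrite("pics/w5.png",f["img"])
E
```

```text
[0.50768223 0.01011012 0.39411656] [-0.3 -0.2 -1.3] 18.075 [-0.001  0.01   0.018  0.    -0.003 -0.001]
[282.67521812 142.9225277 ] [302.58103316 145.51298641]
```

View pics/w5.png

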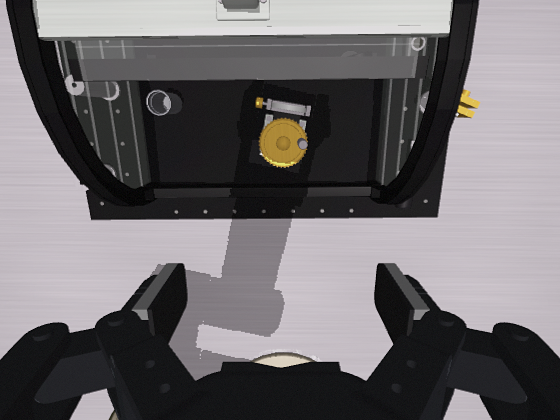

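The wrist picture shows the shutter still open, the hub at (283,143) and the crank at (303,144). That matches the predicted crank position of (303,145). The gripper is clear of everything, so I'm handing in.

```bash
python3 -c "
from plant import env
print(env.sign_off())"
```

```text
the job is handed in; nothing more can be done
None
```

I rolled the shutter up until its catch held it open, wound the handwheel clockwise to its end stop (felt at about 49 N), backed it off about 88° and let go of everything. The job is handed in at about 18 s, but the hand-in returned no verdict.

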